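# Drop the reject, then hold the good block against the sprung stop

## Task

Two metal manifold blocks stand on the bench. Put the reject, the one with a step sawn out of its top, into the grey bin and let go of it; then stand the good, whole block flat on the fixture's bed, end-on and in line with the sprung stop plate, and gently press it against the stop until the pointer is between the two marks. Finish there, still holding it pressed steadily like a third hand for the colleague who will screw it down, and leave everything else on the bench alone.

Things in the scene. Friction and masses are not known exactly. Their poses are not given: they have to be found in the camera images.
- good_block: the whole block: plain aluminium, 56 mm long (its x) x 32 mm wide (its y) x 46 mm high, with two brass ports on top; origin at the centre of its underside, z up. About 0.2 kg. Its two ends (+x and -x) are alike. Grasp it across the 32 mm width.
- reject_block: the reject: the same aluminium block (56 x 32 x 46 mm, origin at the centre of its underside), but with a step sawn out of its top at the +x end, over the full width: the last 20 mm of length is only 26 mm high; one brass port. About 0.17 kg. Its middle can be grasped across the 32 mm width.
- reject_bin: the open grey plastic bin, fixed to the bench, 125 mm (x) x 130 mm (y) outside, walls 4 mm thick and 38 mm high, floor about 4 mm thick; origin at the centre of its underside
- fixture: the assembly fixture, fixed to the bench: a flat aluminium bed plate 185 mm long (its x from -85 to +100 mm) and 80 mm wide, its top 10 mm above the bench; a grey spring housing 60 mm wide, 48 mm high at its far end, x from 66 to 100 mm. Origin on the bench on the centre line; its +x is the pressing direction, from the free end of the bed to the stop (away from the robot); z up.
- stop_face (a point): centre of the face of the sprung stop plate that the block is pressed against; the face looks along the fixture's -x, is 32 mm wide (as wide as the block), reaches from 12 to 56 mm above the bench, and stands at the fixture's x = +30 mm when free. The plate moves with the block as it is pressed.
- stop (a joint): how far the stop plate is pushed in along the fixture's +x, m: 0 free, 0.022 at its end. Spring of 800 N/m without preload (8 N at 0.010). A pointer on the plate slides over the housing's top; it stands between the two white marks from 0.0075 to 0.0175 (6 to 14 N).
- spanner_8: bystander: flat steel spanner, 133 mm long, lying loose; origin at its middle
- hex_key: bystander: black hex key, 82 mm long, lying loose; origin at its middle
- ferrule_jar: bystander: small screw jar, 42 mm diameter, 44 mm high, loose; origin under its middle
- tape_roll: bystander: roll of tape lying flat, 67 mm diameter, 19 mm high, loose; origin under its middle

How it is judged (in metres and radians):
On the way, in this order (a step that is already met when the one before it is completed fails the run):
1. the reject lies in the bin, let go (x of reject_block in the frame of reject_bin between -0.055 and 0.055 m and y of reject_block in the frame of reject_bin between -0.055 and 0.055 m and z of reject_block in the frame of reject_bin below 0.025 m and linear speed of reject_block below 0.03 m/s and contact force between reject_block and the arm below 0.1 N and contact force between reject_block and the fingers below 0.1 N), for 0.2 s.
2. the good block has been brought over the bed, in line with the stop (x of good_block in the frame of fixture between -0.09 and 0.022 m and y of good_block in the frame of fixture between -0.03 and 0.03 m and z of good_block in the frame of fixture below 0.02 m), for 0.05 s.
At the end, for the whole second after the job is handed in: Reject at rest in the bin. Fingers press the good block end-on on the stop: pointer steady between the marks (stop in 7.5 to 17.5 mm), 5 to 16 N; block upright, underside at most 6 mm off the bed, within 8 mm of the centre line and 0.12 rad of square (value of joint stop between 0.0075 and 0.0175 m and velocity of joint stop between -0.01 and 0.01 m/s and contact force between good_block and stop between 5 and 16 N and contact force between good_block and the fingers above 3 N and y of good_block in the frame of fixture between -0.008 and 0.008 m and z of good_block in the frame of fixture between 0.005 and 0.016 m and angle between the x axis of good_block and the x axis of fixture, either way round below 0.12 rad and angle between good_block's own z axis and vertical below 0.12 rad and x of reject_block in the frame of reject_bin between -0.055 and 0.055 m and y of reject_block in the frame of reject_bin between -0.055 and 0.055 m and z of reject_block in the frame of reject_bin below 0.025 m and linear speed of reject_block below 0.03 m/s); the arm keeps its last pose, push and grip.
It fails at once if the stop is rammed (more than 25 N) (contact force between stop and anything else above 25 N).
It fails at once if a bystander is moved by more than 30 mm (distance of any of spanner_8, hex_key, ferrule_jar, tape_roll from where it was at the start of the episode above 0.03 m).
It also fails if it takes over 42 s, if anything falls off the work surface, if the arm or the gripper's body presses on something with over 40 N, if the wrist force passes 120 N, or if a joint passes its speed limit or range.

## Robot

A 6-joint arm with a two-finger parallel gripper is mounted at the origin on a cart in front of the work surface, level with it; the furniture and walls round the work are solid. World frame = base frame: x ahead of the robot, y to its left, z up, the work surface at z = 0. Lengths are in m, angles in degrees, forces in N, time in s.
With the tool pointing down it reaches from about 0.4 to 0.825 m from the base axis. Payload 7 kg.
Tool frame: the origin (TCP) lies midway between the tips of the shut fingers; the grasp point (between the pads) lies 19 mm behind it (hold_point_z is the distance from the TCP to the grasp point, in m); z points along the fingers, y is the line along which they close (so a half turn about z gives the same grasp; the last joint's range is limited). The gripper opens to 88 mm and grips with 3 to 60 N. Pads are 19 mm wide; open, the fingers measure 130 mm over their backs; the gripper's body (78 mm by 193 mm) begins 47 mm behind the grasp point.
Start: joints at [-52.649, 20.546, 0.682, 0, -70.136, -16.507], TCP at [0.24, -0.631, 0.227] pointing down, gripper open.
Joint ranges: [-176.03, 176.03], [-82.01, 121.73], [-58.28, 71.71], [-173.87, 95.51], [-174.79, -0.11], [-173.66, 173.66]. Speed limits (degrees/s): [136.94, 136.94, 172.46, 180, 180, 180].

## Interface

Orientations are given as [roll, pitch, yaw] about the fixed x, y, z axes, in that order (R = Rz(yaw) Ry(pitch) Rx(roll)).
In Python, from plant import get_state, capture, close_job, hold_point_z gives the robot as it stands.
- The arm moves only by the shell command python3 -m inch 'ROWS' [FORCE]. ROWS is text: rows parted by semicolons, each of 5 numbers parted by spaces: the shift along the tool's x, y, z normalised to -1 to 1, where 1 is 0.15 m, then the turn about the tool's z normalised to -1 to 1, where 1 is 360 degrees, then the opening, from 0 (shut) to 1 (fully open). In form: tx ty tz spin grip; .... A call has exactly 8 rows; each row shifts and turns the commanded pose from where the row before left it, along the tool's axes as they then stand; what a row does not reach is not made up. A row lasts 1/8 s, in which the tool goes at most 62.5 mm and 10.7 degrees, less where a joint would pass 70% of its speed; a pose out of reach is approached as far as the arm can. A call with a number of a shift or a turn outside -1 to 1 is refused whole. A call with a gripper value outside its range is refused whole. The fingers move at their own pace and stop on an object; FORCE is the grip in N (left out, the last holds). Time passes only in rows, so rows that do not move let the fingers close, or fill a call up. It gives the time, the measured TCP pose, the force, the opening and the grip force at its end, in the units of the state.
- get_state(): the state, without advancing time (a new reading comes with each control period).
- capture(name): name is "scene" or "side" or "wrist"; returns a dict with "color" (384x512x3 uint8, blue, green, red), "mtx" (3x3 intrinsics, pixels), "R" (3x3) and "t" (3): a world point X has camera coordinates R X + t. Camera axes: x right, y down, z forward; pixel columns grow to the right and rows downward; lengths in m; the calibration is good to about 2 mm. A picture is of the moment at which its call begins. There is no depth.
- close_job(): hands the job in; it is judged then, once.
The state is a dict: "time_s": time; "joints": joint angles; "qd": joint speeds; "joint_torque": joint torques, N m; "tcp_pos": TCP position; "eef_rot": TCP orientation; "contact_force": force on the tool from outside, world axes, zero at the start; "moment": the same for the moment, N m; "gripper_width": finger opening in m; "gripper_force": force on a finger pad.
Only numpy, scipy, OpenCV 4.12 (cv2) and the standard library are available. Lean on these libraries where they do the work, as an engineer would, in place of code of your own. Each camera call takes 0.05 s, during which the arm holds its last target. There are 200 camera calls.

## Working session

There is one attempt and no reset: what is moved stays moved. The work goes in short steps, Python scripts to look and compute and a shell command to move; the robot and the scene stay as the last step left them, time stands still between calls to the robot, and variables do not carry over. Pictures are saved under pics/ and viewed, at most 10 in all, crops included, and the job is handed in when it is done.

```bash
mkdir -p pics
python3 - <<'E'
from plant import *
import cv2,numpy as np
s=get_state();print({k:np.round(s[k],3) for k in ("time_s","tcp_pos","eef_rot","gripper_width","joints")},hold_point_z)
for n in("scene","side"):
    c=capture(n);cv2.imwrite(f"pics/{n}0.png",c["color"]);np.savez(f"{n}0.npz",**c)
    print(n,c["mtx"].round(1).tolist(),(-c["R"].T@c["t"]).round(3))
E
```

```text
{'time_s': np.float64(0.0), 'tcp_pos': array([ 0.24 , -0.63 ,  0.226]), 'eef_rot': array([ 1.79905e+02, -8.00000e-03, -1.59164e+02]), 'gripper_width': np.float64(0.087), 'joints': array([-5.2648e+01,  2.0593e+01,  6.3400e-01, -2.1000e-02, -7.0134e+01,
       -1.6509e+01])} 0.0188
scene [[464.7, 0.0, 258.1], [0.0, 464.7, 192.4], [0.0, 0.0, 1.0]] [-0.253 -0.668  0.984]
side [[444.9, 0.0, 258.9], [0.0, 444.9, 198.0], [0.0, 0.0, 1.0]] [ 0.175 -0.999  0.704]
```

Run:
```python
import cv2
for n in("scene","side"):
    i=cv2.imread(f"pics/{n}0.png");cv2.imwrite(f"pics/{n}0b.png",cv2.resize(i,(800,600),interpolation=cv2.INTER_CUBIC))
```

```text
(no output)
```

View pics/scene0b.png

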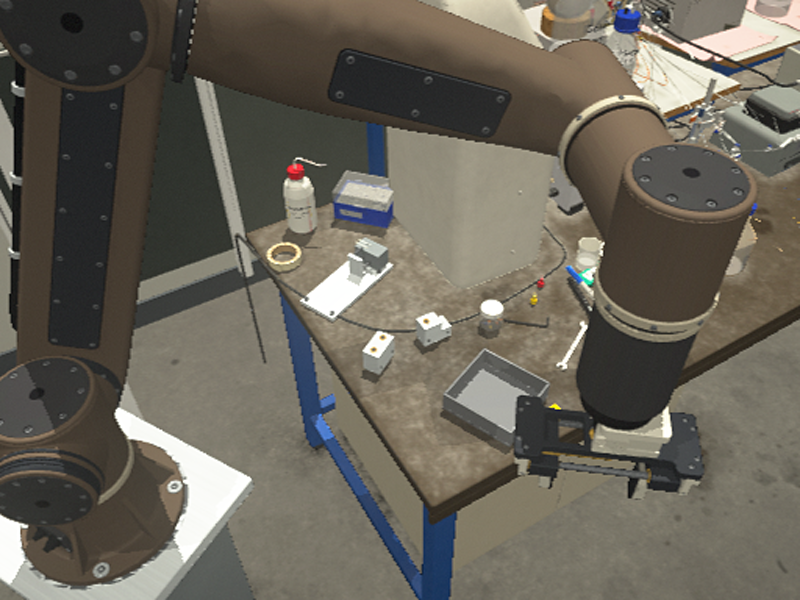

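View pics/side0b.png

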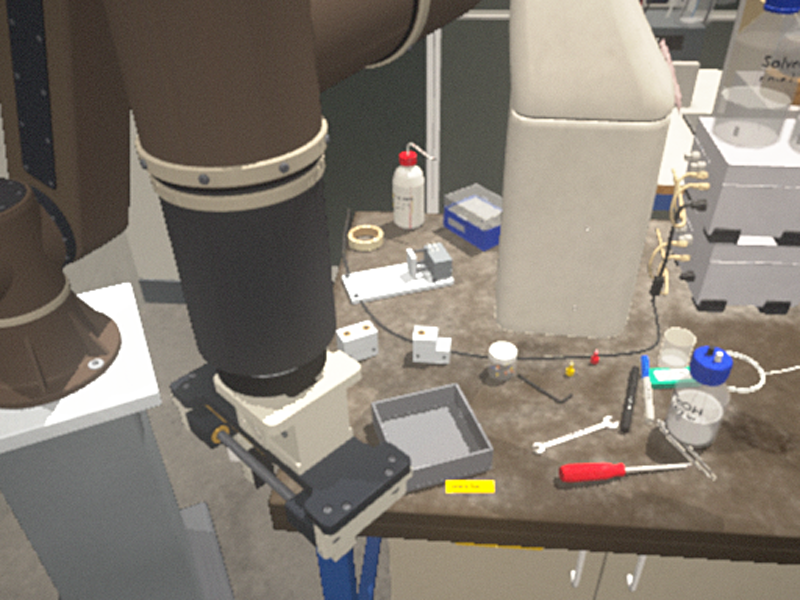

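The scene view shows the good block near (378,352) and the reject near (432,328). The bin is near (495,395) and the fixture near (350,275). Zooming in on both for corners.

Run:
```python
import cv2
for n,(x,y) in {"scene":(165,148),"side":(210,145)}.items():
    i=cv2.imread(f"pics/{n}0.png")[y:y+145,x:x+193];cv2.imwrite(f"pics/{n}0c.png",cv2.resize(i,None,fx=4,fy=4,interpolation=cv2.INTER_CUBIC))
```

```text
(no output)
```

View pics/scene0c.png

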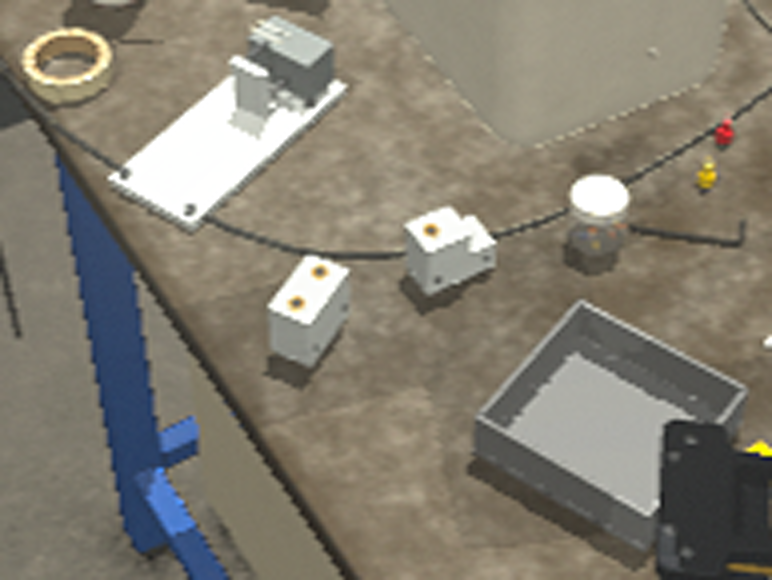

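View pics/side0c.png

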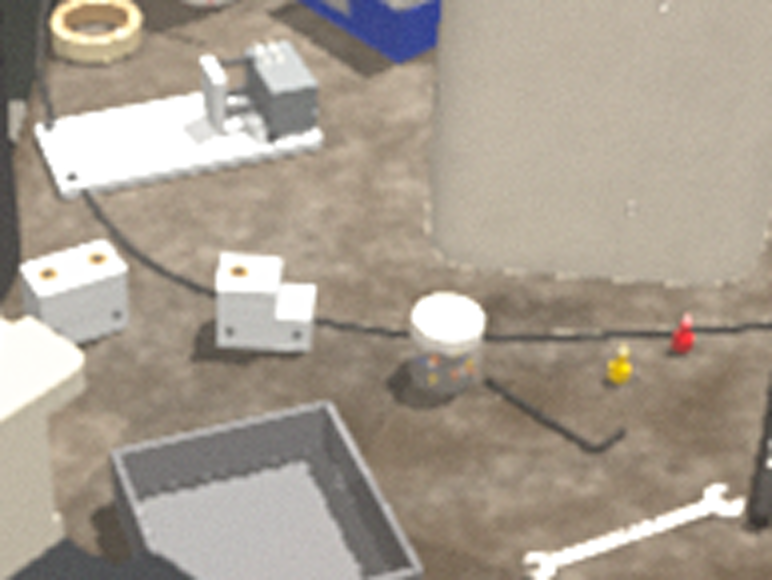

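The two crops show every corner needed for a pose fit. The good block's top is around (308,287) in the scene crop and (72,266) in the side crop. The reject's step faces right, away from the robot.

```bash
cat > fit.py <<'E'
import numpy as np
from scipy.optimize import least_squares
C={n:dict(np.load(n+"0.npz")) for n in("scene","side")}
O={"scene":(165,148),"side":(210,145)}
def proj(n,X):
    c=C[n];p=(c["R"]@X.T).T+c["t"];q=(c["mtx"]@p.T).T;return q[:,:2]/q[:,2:]
def fit(pts):  # pts: (cam, xyz mm, crop uv)
    def res(p):
        x,y,a=p;r=[]
        for n,X,uv in pts:
            X=np.array(X)/1000;w=np.array([[x+np.cos(a)*X[0]-np.sin(a)*X[1],y+np.sin(a)*X[0]+np.cos(a)*X[1],X[2]]])
            r.append(proj(n,w)[0]-((np.array(uv)+.5)/4-.5+O[n]))
        return np.ravel(r)
    b=min((least_squares(res,[.5,-.3,a],loss="soft_l1") for a in np.arange(-3,3,.7)),key=lambda s:s.cost)
    return b.x[:2].round(4),np.degrees((b.x[2]+np.pi)%(2*np.pi)-np.pi).round(1),np.abs(res(b.x).reshape(-1,2)).round(1).tolist()
E
python3 - <<'E'
from fit import *
s,d="scene","side"
print("good",*fit([(s,(28,16,46),(307,257)),(s,(28,-16,46),(349,271)),(s,(-28,16,46),(269,309)),(s,(-28,-16,46),(310,322)),(s,(-28,16,0),(271,348)),(s,(-28,-16,0),(310,367)),(s,(28,-16,0),(348,310)),(d,(28,16,46),(104,242)),(d,(28,-16,46),(127,270)),(d,(-28,16,46),(22,287)),(d,(28,-16,0),(127,326)),(s,(0,0,46),(308,286.5)),(d,(0,0,46),(72,266))]))
print("rej",*fit([(s,(-28,16,46),(405,225)),(s,(-28,-16,46),(422,257)),(s,(8,16,46),(449,208)),(s,(8,-16,46),(470,236)),(s,(-28,-16,0),(432,294)),(s,(28,-16,0),(493,265)),(s,(28,-16,26),(495,244)),(s,(28,16,26),(478,216)),(d,(-28,16,46),(220,254)),(d,(8,16,46),(282,258)),(d,(8,-16,46),(278,292)),(d,(-28,-16,46),(217,292)),(d,(-28,-16,0),(218,345)),(d,(28,-16,0),(311,351)),(d,(28,-16,26),(313,318)),(d,(28,16,26),(316,285))]))
print("bin",*fit([(s,(62.5,65,38),(583,301)),(s,(62.5,-65,38),(746,394)),(s,(-62.5,65,38),(476,412)),(d,(-62.5,65,38),(112,456)),(d,(62.5,65,38),(328,403)),(d,(62.5,-65,38),(421,570))]))
print("fix",*fit([(s,(-85,40,10),(110,180)),(s,(-85,-40,10),(193,223)),(s,(100,-40,10),(347,87)),(d,(-85,40,10),(36,127)),(d,(-85,-40,10),(63,188)),(d,(100,-40,10),(321,133)),(s,(100,-30,48),(333,46)),(s,(30,16,56),(231,62)),(d,(30,16,56),(203,58)),(d,(100,-30,48),(316,76))]))
print("jar,tape approx",fit([(s,(0,0,44),(599,195)),(d,(0,0,44),(448,312)),(s,(1,0,44),(600,195))])[0],fit([(s,(0,0,19),(68,58)),(d,(0,0,19),(97,18))])[0])
E
```

```text
good [ 0.4462 -0.2106] 2.2 [[0.2, 0.8], [0.0, 0.4], [0.4, 0.0], [0.1, 0.8], [0.0, 1.3], [0.5, 0.6], [0.6, 0.9], [0.1, 1.0], [0.0, 0.8], [0.7, 5.5], [0.8, 0.1], [0.1, 0.6], [0.2, 0.0]]
rej [ 0.5464 -0.2671] -30.7 [[0.2, 0.1], [1.8, 0.9], [0.2, 0.6], [1.0, 0.4], [0.8, 1.0], [0.7, 0.8], [0.6, 0.2], [1.2, 0.3], [0.3, 0.0], [0.2, 0.3], [0.1, 0.3], [0.2, 1.1], [0.2, 0.5], [0.1, 0.3], [0.4, 0.2], [0.5, 0.1]]
bin [ 0.4613 -0.4291] -8.1 [[0.3, 0.1], [1.4, 0.4], [0.4, 1.7], [0.8, 1.5], [0.6, 0.6], [0.2, 0.8]]
fix [ 0.5749 -0.0579] -6.6 [[0.1, 0.2], [0.0, 0.4], [0.4, 0.5], [0.5, 0.4], [0.1, 0.2], [0.4, 0.7], [0.3, 0.7], [0.4, 0.1], [0.8, 0.3], [0.7, 1.5]]
jar,tape approx [ 0.6245 -0.3437] [0.5842 0.0935]
```

```bash
cat > go.py <<'E'
import sys,numpy as np
from scipy.spatial.transform import Rotation as Ro
from plant import get_state
# go.py x y z [blockyaw]: totals in inch units from the current pose (along present tool axes), spin nearest mod 180
s=get_state();R=Ro.from_euler("xyz",s["eef_rot"],degrees=True)
t=np.array(sys.argv[1:4],float);d=(R.inv().apply(t-s["tcp_pos"]))/.15
print("t",round(float(s["time_s"]),2),"tcp",np.round(s["tcp_pos"],4),"rpy",np.round(s["eef_rot"],2),"F",np.round(s["contact_force"],1),"w",round(float(s["gripper_width"]),4),"j",np.round(s["joints"],0))
print("total shift",d.round(4))
if len(sys.argv)>4:
    a=(s["eef_rot"][2]-float(sys.argv[4])+90)%180-90
    print("spin deg",round(a,2),"units",round(a/360,4))
E
python3 go.py 0.5445 -0.266 0.12 -30.7
python3 - <<'E'
from fit import *
print("pillar corner",fit([("scene",(0,0,0),(515,148)),("side",(0,0,0),(430,262))]),fit([("scene",(0,0,0),(515,148))])[0])
E
```

```text
t 0.1 tcp [ 0.24   -0.6304  0.2257] rpy [ 1.7991e+02 -1.0000e-02 -1.5916e+02] F [-0.3 -0.2  0.2] w 0.0878 j [-53.  21.   1.  -0. -70. -17.]
total shift [-2.7615  1.5473  0.7068]
spin deg 51.54 units 0.1432
pillar corner (array([ 0.6733, -0.2523]), np.float64(149.0), [[0.9, 1.2], [1.0, 0.2]]) [ 0.6794 -0.2522]
```

```bash
python3 -m inch '-0.345 0.193 0 0 1;-0.345 0.193 0 0 1;-0.345 0.193 0 0 1;-0.345 0.193 0 0 1;-0.345 0.193 0 0 1;-0.345 0.193 0 0 1;-0.345 0.193 0 0 1;-0.345 0.193 0 0 1' 30; python3 go.py 0.5445 -0.266 0.1 -30.7
```

```text
time_s: 1.1
tcp_pos: [0.5455, -0.2653, 0.2264]
eef_rot: [180.0, -0.0, -159.1]
contact_force: [1.6, -0.6, 0.2]
gripper_width: 0.0875
gripper_force: 0.0
t 1.1 tcp [ 0.5455 -0.2653  0.2264] rpy [ 1.7999e+02 -1.0000e-02 -1.5915e+02] F [ 1.6 -0.6  0.2] w 0.0875 j [ -8.  14.  -8.  -0. -67. -62.]
total shift [ 0.0078 -0.0024  0.8426]
spin deg 51.55 units 0.1432
```

```bash
python3 -m inch '0.007 -0.002 0.1 0.0286 1;0 0 0.12 0.0286 1;0 0 0.12 0.0286 1;0 0 0.12 0.0286 1;0 0 0.12 0.0288 1;0 0 0 0 1;0 0 0 0 1;0 0 0 0 1'
python3 - <<'E'
from plant import *
import cv2,numpy as np
c=capture("wrist");np.savez("w1.npz",**c);cv2.imwrite("pics/w1.png",c["color"])
def P(X):
    p=c["mtx"]@(c["R"]@np.array(X)+c["t"]);return (p[:2]/p[2]).round(0)
a=np.radians(-30.7);u=np.array([np.cos(a),np.sin(a)]);v=np.array([-u[1],u[0]]);o=np.array([.5464,-.2671])
for X in((-28,16,46),(-28,-16,46),(8,16,46),(8,-16,46),(28,16,26),(28,-16,26)):print(X,P([*(o+u*X[0]/1e3+v*X[1]/1e3),X[2]/1e3]))
E
python3 go.py 0.5445 -0.266 0.012 -30.7
```

```text
time_s: 2.1
tcp_pos: [0.5443, -0.2678, 0.1405]
eef_rot: [180.0, 0.1, 149.4]
contact_force: [-0.2, -0.6, 0.5]
gripper_width: 0.0876
gripper_force: 0.0
(-28, 16, 46) [278. 167.]
(-28, -16, 46) [243. 166.]
(8, 16, 46) [278. 205.]
(8, -16, 46) [244. 204.]
(28, 16, 26) [276. 217.]
(28, -16, 26) [245. 217.]
t 2.15 tcp [ 0.5442 -0.2678  0.1404] rpy [1.7998e+02 7.0000e-02 1.4939e+02] F [ 0.2 -0.6  0.2] w 0.088 j [  -8.   18.  -15.    0.  -57. -113.]
total shift [0.0055 0.0111 0.856 ]
spin deg 0.09 units 0.0003
```

View pics/w1.png

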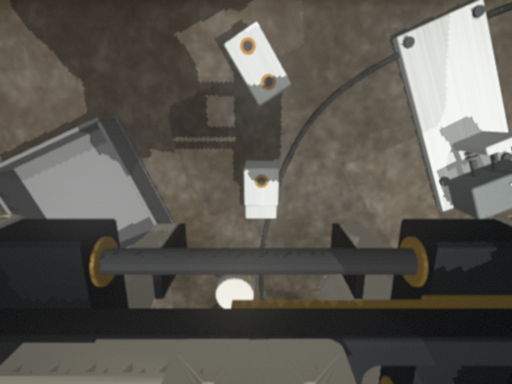

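The wrist view confirms the fit: the reject's top spans columns 244-279 and rows 167-206, against a predicted 243-278 and 167-205. Descending and gripping.

```bash
python3 -m inch '0.006 0.011 0.2 0 1;0 0 0.25 0 1;0 0 0.25 0 1;0 0 0.156 0 1;0 0 0 0 1;0 0 0 0 0;0 0 0 0 0;0 0 0 0 0' 30;python3 -m inch '0 0 0 0 0;0 0 0 0 0;0 0 0 0 0;0 0 -0.1 0 0;0 0 -0.2 0 0;0 0 -0.25 0 0;0 0 -0.15 0 0;0 0 0 0 0'; python3 go.py 0.461 -0.429 0.1 -8.1
```

```text
time_s: 3.15
tcp_pos: [0.5445, -0.2659, 0.0123]
eef_rot: [180.0, 0.1, 149.3]
contact_force: [-0.5, 0.4, 0.4]
gripper_width: 0.0633
gripper_force: 0.0
time_s: 4.15
tcp_pos: [0.5451, -0.2661, 0.1189]
eef_rot: [179.9, 0.2, 149.3]
contact_force: [-0.2, 0.4, -1.9]
gripper_width: 0.032
gripper_force: 30.0
t 4.15 tcp [ 0.5451 -0.2661  0.1189] rpy [179.91   0.24 149.3 ] F [-0.2  0.4 -1.9] w 0.032 j [  -8.   19.  -17.    0.  -54. -113.]
total shift [-0.0716 -1.2202  0.1248]
spin deg -22.6 units -0.0628
```

```bash
python3 -m inch '-0.01 -0.2 0 0 0;-0.01 -0.25 0 0 0;-0.01 -0.3 0 0 0;-0.02 -0.25 0 0 0;-0.02 -0.15 0 0 0;0 -0.07 0.1 0 0;0 0 0.15 0 0;0 0 0.15 0 0'; python3 go.py 0.461 -0.429 0.019
```

```text
time_s: 5.15
tcp_pos: [0.4587, -0.4277, 0.054]
eef_rot: [180.0, -0.1, 149.3]
contact_force: [-0.6, -0.1, -2.1]
gripper_width: 0.0315
gripper_force: 30.0
t 5.15 tcp [ 0.4587 -0.4277  0.054 ] rpy [ 1.7998e+02 -1.0000e-01  1.4927e+02] F [-0.6 -0.1 -2.1] w 0.0315 j [-25.  25. -17.  -0. -48. -95.]
total shift [-0.0181  0.0006  0.2331]
```

```bash
python3 -m inch '0 0 0.1 0 0;0 0 0.08 0 0;0 0 0.05 0 0;0 0 0 0 0;0 0 0 0 0.55;0 0 0 0 0.55;0 0 0 0 0.55;0 0 0 0 0.55'; python3 -m inch '0 0 0 0 0.55;0 0 -0.1 0 0.55;0 0 -0.2 0 0.55;0 0 -0.2 0 0.55;0 0 -0.2 0 0.55;0 0 -0.15 0 0.7;0 0 0 0 1;0 0 0 0 1'; python3 go.py 0.4462 -0.2106 0.12 2.2
python3 - <<'E'
from plant import *
import cv2
cv2.imwrite("pics/w2.png",capture("wrist")["color"])
c=capture("scene")["color"][140:290,165:365]
cv2.imwrite("pics/s2.png",cv2.resize(c,None,fx=4,fy=4,interpolation=2))
E
```

```text
time_s: 6.15
tcp_pos: [0.4595, -0.4286, 0.022]
eef_rot: [180.0, 0.0, 149.3]
contact_force: [-0.0, 0.0, 0.0]
gripper_width: 0.048
gripper_force: 0.0
time_s: 7.15
tcp_pos: [0.4592, -0.4283, 0.1494]
eef_rot: [180.0, 0.0, 149.3]
contact_force: [-0.3, -0.3, -0.8]
gripper_width: 0.0726
gripper_force: 0.0
t 7.15 tcp [ 0.4592 -0.4283  0.1494] rpy [1.7999e+02 1.0000e-02 1.4928e+02] F [-0.3 -0.3 -0.8] w 0.0726 j [-25.  19. -12.  -0. -59. -95.]
total shift [0.8162 1.2035 0.1959]
spin deg -32.92 units -0.0914
```

View pics/w2.png

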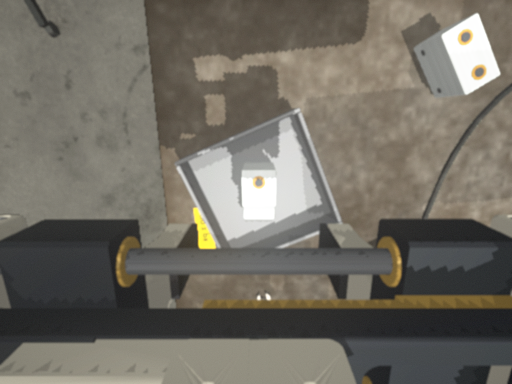

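The reject stands upright and released in the bin, at about (259,192). Next is the good block.

```bash
python3 -m inch '0.136 0.2 0 0 1;0.136 0.2 0 0 1;0.136 0.2 0 0 1;0.136 0.2 0 0 1;0.136 0.2 0 0 1;0.136 0.2 0 0 1;0 0 0.1 -0.0229 1;0 0 0.1 -0.0229 1'; python3 -m inch '0 0 0 -0.0229 1;0 0 0 -0.0227 1;0 0 0 0 1;0 0 0 0 1;0 0 0 0 1;0 0 0 0 1;0 0 0 0 1;0 0 0 0 1'
python3 - <<'E'
from plant import *
import cv2,numpy as np
c=capture("wrist");np.savez("w3.npz",**c)
i=c["color"]
def P(X):
    p=c["mtx"]@(c["R"]@np.array(X)+c["t"]);return p[:2]/p[2]
def draw(o,a,pts):
    a=np.radians(a);u=np.array([np.cos(a),np.sin(a)]);v=np.array([-u[1],u[0]])
    for X in pts:
        q=P([*(np.array(o)+u*X[0]/1e3+v*X[1]/1e3),X[2]/1e3]);print(X,q.round(1));cv2.circle(i,tuple(int(round(z)) for z in q),2,(0,0,255),1)
cv2.imwrite("pics/w3raw.png",i)
draw((.4462,-.2106),2.2,[(a,b,46) for a in(-28,28) for b in(-16,16)])
draw((.5749,-.0579),-6.6,[(-85,-40,10),(-85,40,10),(30,16,56),(30,-16,56)])
cv2.imwrite("pics/w3.png",cv2.resize(i,(768,576),interpolation=2))
E
python3 go.py 0.4462 -0.2106 0.016 2.2
```

```text
time_s: 8.25
tcp_pos: [0.446, -0.2106, 0.1185]
eef_rot: [-180.0, -0.0, 166.1]
contact_force: [0.3, -0.8, -0.5]
gripper_width: 0.0876
gripper_force: 0.0
time_s: 9.25
tcp_pos: [0.4461, -0.2113, 0.1192]
eef_rot: [-180.0, 0.0, -177.8]
contact_force: [-0.5, 0.7, 0.7]
gripper_width: 0.0877
gripper_force: 0.0
(-28, -16, 46) [240.8 169.8]
(-28, 16, 46) [279.4 169.8]
(28, -16, 46) [242.  232.4]
(28, 16, 46) [278.2 232.3]
(-85, -40, 10) [378.4 233. ]
(-85, 40, 10) [453.6 243.9]
(30, 16, 56) [422.5 367.5]
(30, -16, 56) [390.8 363.5]
t 9.3 tcp [ 0.4461 -0.2113  0.1192] rpy [ 1.8000e+02  1.0000e-02 -1.7781e+02] F [ 0.8  1.  -0.4] w 0.0875 j [ -2.   9. -30.  -0. -50. -85.]
total shift [-6.000e-04  4.300e-03  6.879e-01]
spin deg -0.01 units -0.0
```

View pics/w3.png

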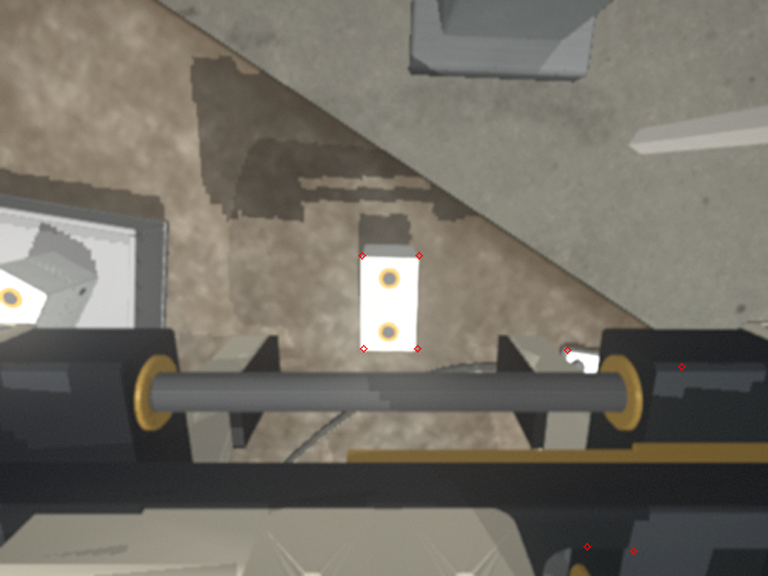

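The predicted corners fall on the block's top in the wrist view (362-419 by 256-349), and the bed corner falls on the bed. Gripping the block 5 mm behind its centre.

```bash
python3 -m inch '0.033 0.004 0.15 0 1;0 0 0.2 0 1;0 0 0.2 0 1;0 0 0.138 0 1;0 0 0 0 1;0 0 0 0 0;0 0 0 0 0;0 0 0 0 0' 45;python3 -m inch '0 0 0 0 0;0 0 0 0 0;0 0 0 0 0;0 0 0 0 0;0 0 -0.1 0 0;0 0 -0.1 0 0;0 0 -0.1 0 0;0 0 0 0 0'; python3 go.py 0.53 -0.05 0.065 -6.6
```

```text
time_s: 10.3
tcp_pos: [0.4417, -0.2109, 0.0167]
eef_rot: [-180.0, 0.1, -177.8]
contact_force: [-0.3, -0.9, -0.4]
gripper_width: 0.0631
gripper_force: 0.0
time_s: 11.3
tcp_pos: [0.4416, -0.2109, 0.0615]
eef_rot: [-180.0, 0.1, -177.8]
contact_force: [0.1, 0.1, -2.6]
gripper_width: 0.0317
gripper_force: 44.9
t 11.3 tcp [ 0.4416 -0.2109  0.0615] rpy [-1.8000e+02  1.0000e-01 -1.7781e+02] F [ 0.1  0.1 -2.6] w 0.0317 j [ -2.  13. -35.  -0. -42. -85.]
total shift [-0.6297  1.0491 -0.0221]
spin deg 8.79 units 0.0244
```

```bash
python3 -m inch '-0.12 0.17 0 0 0;-0.122 0.17 0 0 0;-0.122 0.17 0 0 0;-0.122 0.17 0 0 0;-0.122 0.17 0 0 0;-0.123 0.165 0 0 0;0 0 0 0.0122 0;0 0 0 0.0122 0'; python3 -m inch '0 0 0 0 0;0 0 0 0 0;0 0 0 0 0;0 0 0 0 0;0 0 0 0 0;0 0 0 0 0;0 0 0 0 0;0 0 0 0 0';python3 - <<'E'
from plant import *
import cv2,numpy as np
out=[]
for n in("scene","side"):
    c=capture(n);i=c["color"];R,t,K=c["R"],c["t"],c["mtx"]
    big=cv2.resize(i,None,fx=4,fy=4,interpolation=2)
    x,y=(165,135) if n=="scene" else (205,130)
    out.append(big[y*4:y*4+480,x*4:x*4+400])
cv2.imwrite("pics/p4.png",np.hstack(out))
E
python3 go.py 0.5456 -0.0545 0.0285 -6.6
```

```text
time_s: 12.3
tcp_pos: [0.5442, -0.0541, 0.0595]
eef_rot: [-180.0, -0.1, 173.3]
contact_force: [1.2, -0.2, -2.3]
gripper_width: 0.0319
gripper_force: 44.9
time_s: 13.3
tcp_pos: [0.5449, -0.0545, 0.061]
eef_rot: [-180.0, -0.0, 173.4]
contact_force: [-0.1, 0.6, -2.3]
gripper_width: 0.0318
gripper_force: 44.9
t 13.4 tcp [ 0.5449 -0.0545  0.061 ] rpy [180.     0.   173.41] F [ 0.2  0.7 -2.7] w 0.0317 j [  15.   18.  -27.   -0.  -44. -111.]
total shift [-0.0048  0.0005  0.2164]
spin deg 0.01 units 0.0
```

View pics/p4.png

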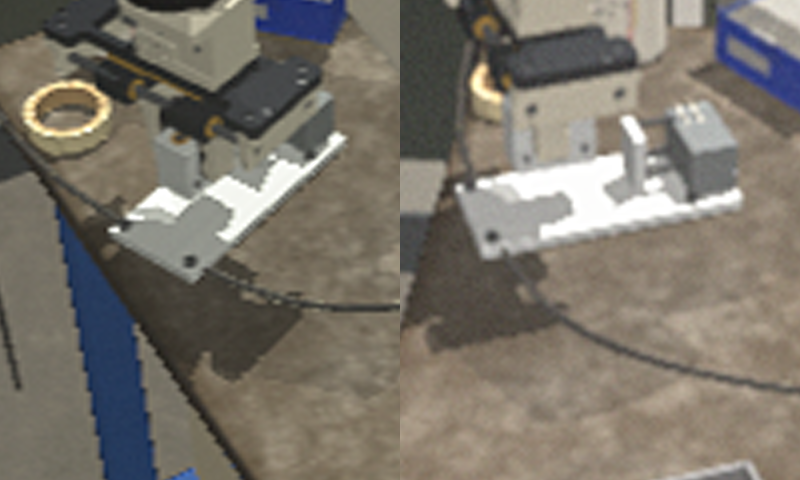

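The block hangs square over the bed, clear of the stop plate; the stop shows at (632,155) in the side half. Lowering it, then advancing slowly.

```bash
python3 -m inch '-0.003 0 0.06 0 0;0 0 0.06 0 0;0 0 0.06 0 0;0 0 0.036 0 0;0 0 0 0 0;0 0 0 0 0;-0.05 0 0 0 0;-0.05 0 0 0 0'; python3 go.py 0.5456 -0.0545 0.0285 -6.6;  python3 -m inch '-0.03 0 0 0 0;-0.03 0 0 0 0;0 0 0 0 0;0 0 0 0 0;0 0 0 0 0;0 0 0 0 0;0 0 0 0 0;0 0 0 0 0'; python3 go.py 0.5456 -0.0545 0.0285 -6.6
```

```text
time_s: 14.4
tcp_pos: [0.5612, -0.0563, 0.029]
eef_rot: [180.0, 0.1, 173.4]
contact_force: [0.7, -0.6, -1.6]
gripper_width: 0.0322
gripper_force: 44.9
t 14.4 tcp [ 0.5612 -0.0563  0.029 ] rpy [1.7999e+02 5.0000e-02 1.7342e+02] F [ 0.7 -0.6 -1.6] w 0.0322 j [  14.   22.  -27.    0.  -41. -111.]
total shift [ 0.1046 -0.0002  0.0029]
spin deg 0.02 units 0.0001
time_s: 15.4
tcp_pos: [0.5692, -0.0573, 0.0286]
eef_rot: [180.0, 0.0, 173.4]
contact_force: [0.1, -0.3, -2.3]
gripper_width: 0.0317
gripper_force: 44.9
t 15.4 tcp [ 0.5692 -0.0573  0.0286] rpy [180.     0.   173.41] F [ 0.1 -0.3 -2.3] w 0.0317 j [  14.   23.  -26.   -0.  -41. -110.]
total shift [0.1582 0.0005 0.0007]
spin deg 0.01 units 0.0
```

```bash
python3 -m inch '-0.02 0 0 0 0;-0.02 0 0 0 0;-0.02 0 0 0 0;0 0 0 0 0;0 0 0 0 0;0 0 0 0 0;0 0 0 0 0;0 0 0 0 0'; python3 go.py 0.5456 -0.0545 0.0285 -6.6
```

```text
time_s: 16.4
tcp_pos: [0.5777, -0.0585, 0.0283]
eef_rot: [-180.0, -0.0, 173.4]
contact_force: [-5.2, 0.4, -1.6]
gripper_width: 0.0316
gripper_force: 44.9
t 16.4 tcp [ 0.5777 -0.0585  0.0283] rpy [-1.7999e+02 -4.0000e-02  1.7340e+02] F [-5.2  0.4 -1.6] w 0.0316 j [  14.   23.  -25.   -0.  -42. -110.]
total shift [ 0.2153  0.0016 -0.001 ]
spin deg 0.0 units 0.0
```

```bash
python3 -m inch '-0.015 0 0 0 0;-0.015 0 0 0 0;-0.01 0 0 0 0;0 0 0 0 0;0 0 0 0 0;0 0 0 0 0;0 0 0 0 0;0 0 0 0 0'
python3 - <<'E'
from plant import *
import cv2,numpy as np
out=[]
for n in("scene","side"):
    big=cv2.resize(capture(n)["color"],None,fx=4,fy=4,interpolation=2)
    x,y=(165,135) if n=="scene" else (215,120)
    out.append(big[y*4:y*4+560,x*4:x*4+400])
cv2.imwrite("pics/p5.png",np.hstack(out))
E
python3 go.py 0.5456 -0.0545 0.0285 -6.6
```

```text
time_s: 17.4
tcp_pos: [0.5826, -0.0591, 0.0283]
eef_rot: [-180.0, -0.1, 173.4]
contact_force: [-7.6, 1.0, 0.5]
gripper_width: 0.0319
gripper_force: 44.9
t 17.5 tcp [ 0.5826 -0.0591  0.0283] rpy [-1.7998e+02 -1.4000e-01  1.7339e+02] F [-7.   2.4  0.7] w 0.032 j [  13.   24.  -24.   -0.  -42. -110.]
total shift [ 0.2484  0.0022 -0.0009]
spin deg -0.01 units -0.0
```

View pics/p5.png

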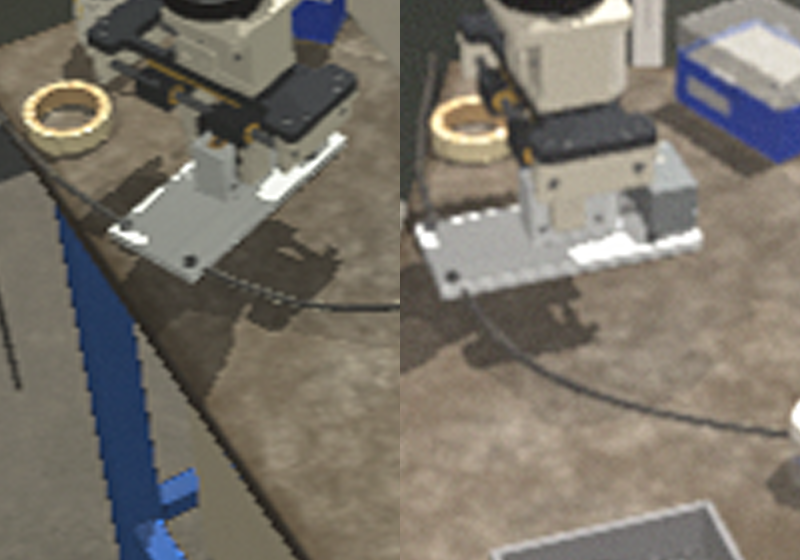

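The block is standing square on the stop. Force and geometry both put the stop at about 10 mm, so I'll add 2 mm to reach the middle of the marks and check it is steady.

```bash
python3 -m inch '-0.008 0 0 0 0;-0.006 0 0 0 0;0 0 0 0 0;0 0 0 0 0;0 0 0 0 0;0 0 0 0 0;0 0 0 0 0;0 0 0 0 0'; for i in 1 2 3; do python3 -m inch '0 0 0 0 0;0 0 0 0 0;0 0 0 0 0;0 0 0 0 0;0 0 0 0 0;0 0 0 0 0;0 0 0 0 0;0 0 0 0 0' | grep -E "tcp_pos|contact|rot"; done
python3 - <<'E'
from plant import *
import cv2
cv2.imwrite("pics/w6.png",cv2.resize(capture("wrist")["color"],(768,576),interpolation=2))
E
```

```text
time_s: 18.5
tcp_pos: [0.5843, -0.0593, 0.0283]
eef_rot: [-180.0, -0.2, 173.4]
contact_force: [-9.7, 2.6, 2.3]
gripper_width: 0.0315
gripper_force: 44.9
tcp_pos: [0.5843, -0.0593, 0.0283]
eef_rot: [-180.0, -0.2, 173.4]
contact_force: [-8.1, 2.1, 1.6]
tcp_pos: [0.5843, -0.0594, 0.0283]
eef_rot: [-180.0, -0.2, 173.4]
contact_force: [-9.9, 3.2, 1.5]
tcp_pos: [0.5843, -0.0593, 0.0283]
eef_rot: [-180.0, -0.2, 173.4]
contact_force: [-9.3, 2.8, 2.7]
```

View pics/w6.png

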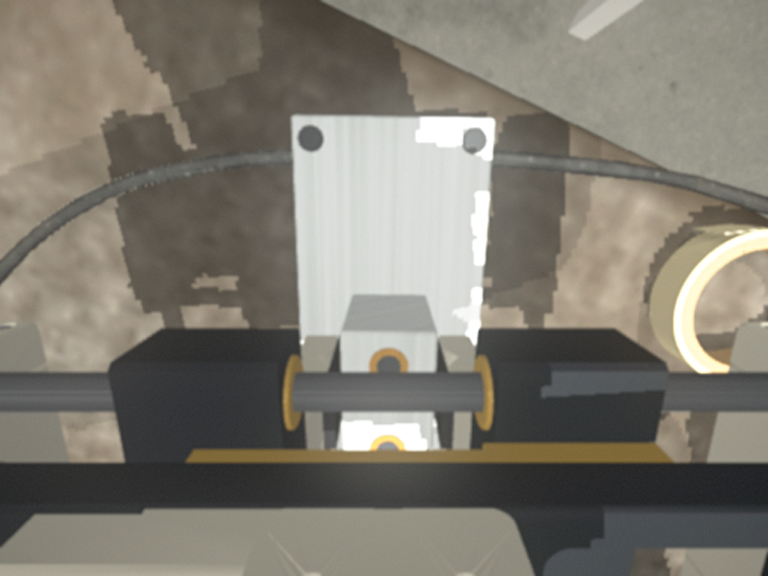

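The wrist view shows the block centred (bottom edge 341-436) on the bed (292-494) and square. The force is steady at about 9.5 N, so the stop is in by about 12 mm. Handing in.

```bash
python3 -c "
from plant import *
print(close_job())"
```

```text
the job is handed in; nothing more can be done
None
```

The job is handed in, with no verdict returned: the reject is in the bin and let go, and the good block is held square on the bed against the stop at a steady 9.5 N or so (stop in about 12 mm, inferred from force and geometry, as I could not see the pointer), with the bystanders never touched.

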